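# Spread the heaped blocks along the drying tray

## Task

The three timber blocks in the shallow wooden drying tray lie in a heap. Spread them into one even layer so that they can dry: all flat on the tray floor in a single row along the middle of the tray, lengthwise with it, one block near each end of the tray and one at its centre, with at least a good finger's width (about 20 mm) of clear space between neighbours.

Things in the scene. Friction and masses are not known exactly. Their poses are not given: they have to be found in the camera images.
- drying_tray: shallow open tray of pale wood, fixed to the bench; outside 170 (its x) x 400 (its y, the long way) x 26 mm high, rails 10 mm thick, so 150 x 380 mm inside; the floor is 8 mm thick, flat and level. Origin at the centre of its underside on the bench, z up. The thinner pale offcut and the black sanding block on the bench outside are not part of the job
- block_a: one of three identical reddish-brown timber blocks heaped in the tray, 50 (its x) x 75 (its y, along the grain) x 36 mm high, 90 g; origin at the centre of its underside, z up. At the start two of the three lie flat end to end, touching, and the third lies on top across their joint, with its underside 36 mm above theirs; tell the top one by its height
- block_b: one of three identical reddish-brown timber blocks heaped in the tray, 50 (its x) x 75 (its y, along the grain) x 36 mm high, 90 g; origin at the centre of its underside, z up. At the start two of the three lie flat end to end, touching, and the third lies on top across their joint, with its underside 36 mm above theirs; tell the top one by its height
- block_c: one of three identical reddish-brown timber blocks heaped in the tray, 50 (its x) x 75 (its y, along the grain) x 36 mm high, 90 g; origin at the centre of its underside, z up. At the start two of the three lie flat end to end, touching, and the third lies on top across their joint, with its underside 36 mm above theirs; tell the top one by its height
There are look-alikes about, which are no part of the job. Leave any green or grey look-alike of the block_b alone.

How it is judged:
At the end, for the whole second after the job is handed in: Blocks at rest flat on the tray floor (within 6 mm, 7 degrees), within 45 mm of its long centre line and 15 degrees of its length; one within 25 mm of mid-length, one over 100 mm to each side; centres over 95 mm apart (z of each of block_a, block_b, block_c in the frame of drying_tray below 0.014 m and angle between each of block_a, block_b, block_c's own z axis and vertical below 0.12 rad and x of block_a in the frame of drying_tray between -0.045 and 0.045 m and y of block_a in the frame of drying_tray between -0.17 and 0.17 m and angle between the y axis of each of block_a, block_b, block_c and the y axis of drying_tray, either way round below 0.26 rad and linear speed of each of block_a, block_b, block_c below 0.02 m/s and x of block_b in the frame of drying_tray between -0.045 and 0.045 m and y of block_b in the frame of drying_tray between -0.17 and 0.17 m and x of block_c in the frame of drying_tray between -0.045 and 0.045 m and y of block_c in the frame of drying_tray between -0.17 and 0.17 m and horizontal distance between block_a and block_b above 0.095 m and horizontal distance between each of block_a, block_b and block_c above 0.095 m and y of any of block_a, block_b, block_c in the frame of drying_tray above 0.1 m and y of any of block_a, block_b, block_c in the frame of drying_tray below -0.1 m and (y of block_a in the frame of drying_tray between -0.025 and 0.025 m or y of block_b in the frame of drying_tray between -0.025 and 0.025 m or y of block_c in the frame of drying_tray between -0.025 and 0.025 m)); the robot touches nothing.
It also fails if it takes over 48 s, if anything falls off the work surface, if the arm or the gripper's body presses on something with over 40 N, if the wrist force passes 120 N, or if a joint passes its speed limit or range.

## Robot

A 6-joint arm with a two-finger parallel gripper is mounted at the origin on a cart in front of the work surface, level with it; the furniture and walls round the work are solid. World frame = base frame: x ahead of the robot, y to its left, z up, the work surface at z = 0. Lengths are in m, angles in rad, forces in N, time in s.
With the tool pointing down it reaches from about 0.225 to 0.875 m from the base axis. Payload 3.4 kg.
Tool frame: the origin (TCP) lies between the finger pads; the fingertips stand 11 mm ahead of it and the grasp point (between the pads) lies 8 mm behind it; z points along the fingers, y is the line along which they close (so a half turn about z gives the same grasp; the last joint's range is limited). The gripper opens to 85 mm and grips with 20 to 120 N. Pads are 22 mm wide; open, the fingers measure 114 mm over their backs; the gripper's body (76 mm by 85 mm) begins 54 mm behind the grasp point. The pads swing forward as they close: fully open they stand 13 mm farther back than shut.
Start: joints at [1.034, 0.276, 1.505, -0, 1.361, -0.121], TCP at [0.232, 0.526, 0.242] pointing down, gripper open.
Joint ranges: [-2.89, 2.89], [-0.75, 2.08], [0.22, 2.7], [-1.18, 4.32], [0.11, 2.71], [-2.7, 2.7]. Speed limits (rad/s): [2.57, 2.57, 3.14, 3.14, 3.14, 3.14].

## Interface

Orientations are given as a unit quaternion [w, x, y, z].
In Python, from rig import manip, imaging gives the robot as it stands. The module is installed in compiled form; this text tells all that it offers.
- The arm moves only by the tool jog_arm, never from a script. Its argument "deltas" is one flat list of numbers, 7 for each row, row after row: the turn, a rotation vector about the world's x, y, z in degrees, then the shift along the world's x, y, z in mm, then the opening, from 0 (shut) to 1 (fully open). In form: [ax, ay, az, tx, ty, tz, gripper, ax, ay, az, tx, ty, tz, gripper, ...]. A call has 1 to 20 rows; each row is the pose to reach, as a shift and turn from the pose commanded when the call began; what a row does not reach only later rows make up. A row lasts 1/10 s, in which the tool goes at most 50 mm and 8.59 degrees, less where a joint would pass 70% of its speed; a pose out of reach is approached as far as the arm can. A call with a gripper value outside its range is refused whole. The fingers move at their own pace and stop on an object; "grip_force" is the grip in N (left out, the last holds). Time passes only in rows, so rows that repeat a pose let the fingers close. It gives the time, the measured TCP pose, the force, the opening and the grip force at its end, in the units of the state.
- manip.get_state(): the state, without advancing time (a new reading comes with each control period).
- imaging.get_image(name): name is "side" or "top"; returns the picture (384x512x3 uint8, blue, green, red); there is no depth.
- imaging.calibration(name): a dict with "mtx" (3x3 intrinsics, pixels), "cam_to_world" (4x4, takes a point from camera to world coordinates). Camera axes: x right, y down, z forward; pixel columns grow to the right and rows downward; lengths in m; the calibration is good to about 2 mm. A picture is of the moment at which its call begins. calibration takes no time and is no camera call.
- manip.sign_off(): hands the job in; it is judged then, once.
The state is a dict: "clock": time; "qpos": joint angles; "qd": joint speeds; "effort": joint torques, N m; "position": TCP position; "ee_rot": TCP orientation; "contact_force": force on the tool from outside, world axes, zero at the start; "moment": the same for the moment, N m; "width": finger opening in m; "gripper_force": force on a finger pad.
Only numpy, scipy, OpenCV 4.12 (cv2) and the standard library are available. Lean on these libraries where they do the work, as an engineer would, in place of code of your own. Each camera call takes 0.05 s, during which the arm holds its last target. There are 200 camera calls.

## Working session

There is one attempt and no reset: what is moved stays moved. The work goes in short steps, Python scripts to look and compute and a tool call to move; the robot and the scene stay as the last step left them, time stands still between calls to the robot, and variables do not carry over. Pictures are saved under pics/ and viewed, at most 10 in all, crops included, and the job is handed in when it is done.

Besides the shell and the picture viewer there is one more tool, called after ">>>" by a JSON object that holds its "api" and its "payload", one argument or row to a line. jog_arm: Moves the arm, as the interface text tells. Its arguments: {"type":"object","properties":{"deltas":{"type":"array"},"grip_force":{"type":"number"}},"required":["deltas"]}

```bash
mkdir -p pics; cat > h.py <<'E'
import numpy as np, cv2
from rig import manip, imaging
def ray(name,u,v,z):
    c=imaging.calibration(name);M=np.array(c["cam_to_world"]);K=np.array(c["mtx"])
    d=M[:3,:3]@np.linalg.solve(K,[u,v,1.]);o=M[:3,3]
    return o+d*(z-o[2])/d[2]
def proj(name,p):
    c=imaging.calibration(name);M=np.linalg.inv(np.array(c["cam_to_world"]));K=np.array(c["mtx"])
    q=K@(M[:3,:3]@np.array(p)+M[:3,3]);return q[:2]/q[2]
E
python3 - <<'E'
from h import *
for n in("top","side"):
    cv2.imwrite(f"pics/{n}0.png",imaging.get_image(n)); print(n,np.round(imaging.calibration(n)["cam_to_world"],3).tolist(),np.array(imaging.calibration(n)["mtx"])[0,0])
s=manip.get_state();print(s)
E
```

```text
top [[0.016, -0.996, 0.089, 0.452], [-1.0, -0.017, -0.005, 0.287], [0.006, -0.089, -0.996, 1.118], [0.0, 0.0, 0.0, 1.0]] 425.92035223366395
side [[-0.879, -0.284, 0.384, -0.045], [-0.477, 0.489, -0.73, 1.402], [0.019, -0.825, -0.565, 0.911], [0.0, 0.0, 0.0, 1.0]] 489.6929782932403
{'clock': 0.1, 'qpos': array([ 1.03403362e+00,  2.76580823e-01,  1.50600679e+00,  1.58085526e-05,
        1.36074576e+00, -1.21032740e-01]), 'qd': array([-0.00166472, -0.00093515, -0.00134329, -0.00057771,  0.00076761,
        0.00100862]), 'effort': array([ 7.11608136e-04, -4.17701054e+01, -2.46406442e+01, -1.38644305e-04,
        5.82359135e-03,  9.67394911e-07]), 'position': array([0.23199702, 0.5256144 , 0.24149814]), 'ee_rot': array([-2.88441788e-04,  2.06372855e-01,  9.78473039e-01, -8.21213233e-04]), 'contact_force': array([-0.03876835, -0.36436347,  0.48505071]), 'moment': array([-0.01215829,  0.00090362, -0.0045975 ]), 'gripper_force': 0.0, 'width': 0.08530618138281683}
```

View pics/top0.png

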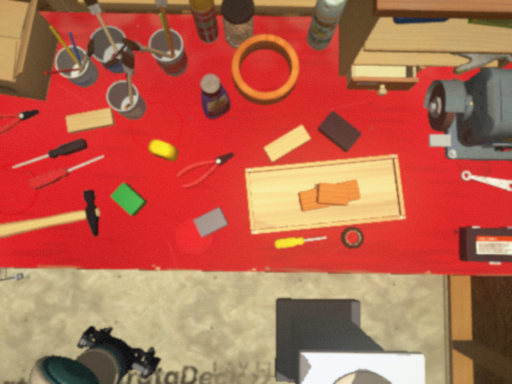

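View pics/side0.png

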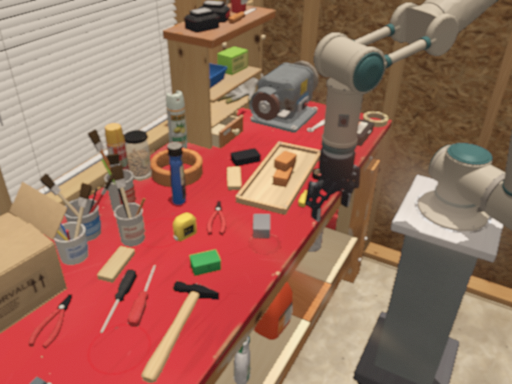

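```bash
python3 - <<'E'
from h import *
a=cv2.imread("pics/top0.png")[150:240,240:412];cv2.imwrite("pics/topc.png",cv2.resize(a,None,fx=4.6,fy=4.6,interpolation=cv2.INTER_CUBIC))
a=cv2.imread("pics/side0.png")[135:215,230:330];cv2.imwrite("pics/sidec.png",cv2.resize(a,None,fx=7,fy=7,interpolation=cv2.INTER_CUBIC))
E
```

```text
(no output)
```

View pics/topc.png

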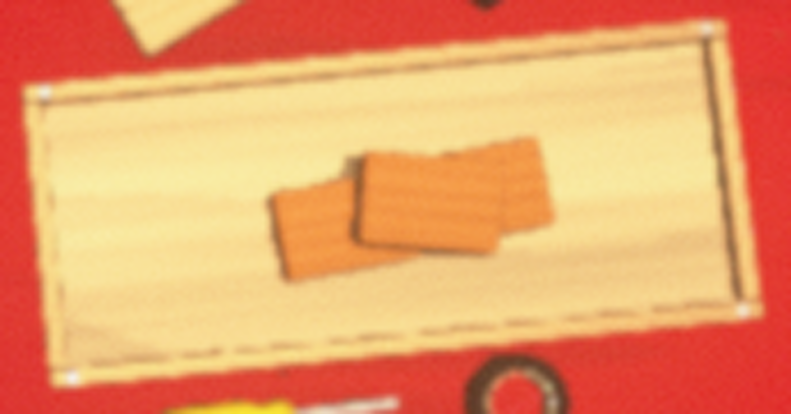

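View pics/sidec.png

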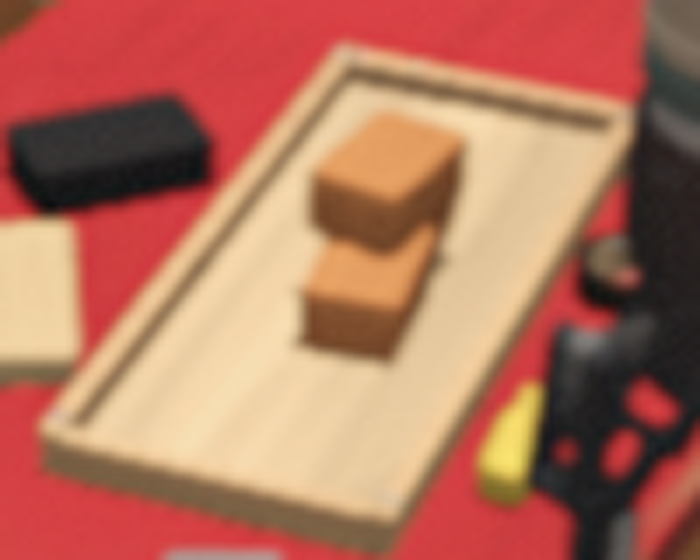

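```bash
python3 - <<'E'
from h import *
def P(l,z): return np.array([ray("top",240+(u+.5)/4.6-.5,150+(v+.5)/4.6-.5,z) for u,v in l])
def seg(a,b): 
    d=b-a; return np.round([np.hypot(*d[:2])*1e3,np.degrees(np.arctan2(d[1],d[0]))],1)
t=P([(23,87),(725,20),(763,315),(52,385)],.026); print(t.round(4)[:,:2].tolist(),t.mean(0).round(4),[seg(t[i],t[(i+1)%4]) for i in range(4)])
T=P([(364,152),(504,159),(497,253),(357,241)],.080); print("top",T.mean(0).round(4),[seg(T[i],T[(i+1)%4]) for i in range(4)])
B=P([(272,197),(538,137),(553,222),(288,281)],.044); print("bot",B.round(4)[:,:2].tolist(),B.mean(0).round(4),[seg(B[i],B[(i+1)%4]) for i in range(4)])
for f in (.25,.75): print(((B[0]+B[3])/2*(1-f)+f*(B[1]+B[2])/2).round(4))
E
```

```text
[[0.6136, 0.3098], [0.6587, -0.0862], [0.4924, -0.1052], [0.4471, 0.2906]] [0.5529 0.1022 0.026 ] [array([398.6, -83.5]), array([ 167.4, -173.5]), array([398.4,  96.5]), array([167.6,   6.6])]
top [0.548  0.0906 0.08  ] [array([ 74.8, -91.9]), array([ 50.5, 175.6]), array([74.6, 86. ]), array([47.8, -4.3])]
bot [[0.5522, 0.1712], [0.588, 0.0243], [0.541, 0.0163], [0.5061, 0.1621]] [0.5468 0.0935 0.044 ] [array([151.1, -76.3]), array([  47.7, -170.3]), array([149.9, 103.5]), array([47. , 11.2])]
[0.538  0.1301 0.044 ]
[0.5556 0.0569 0.044 ]
```

>>> {"api": "jog_arm", "payload": {
  "deltas": [0, 0, -35, 150, -205, -20, 1, 0, 0, -70, 316, -435, -80, 1, 0, 0, -70, 316, -435, -80, 1, 0, 0, -70, 316, -435, -80, 1, 0, 0, -70, 316, -435, -80, 1, 0, 0, -70, 316, -435, -80, 1, 0, 0, -70, 316, -435, -80, 1, 0, 0, -70, 316, -435, -80, 1, 0, 0, -70, 316, -435, -80, 1, 0, 0, -70, 316, -435, -80, 1, 0, 0, -70, 316, -435, -80, 1, 0, 0, -70, 316, -435, -80, 1, 0, 0, -70, 316, -435, -80, 1, 0, 0, -70, 316, -435, -80, 1, 0, 0, -70, 316, -435, -80, 1, 0, 0, -70, 316, -435, -80, 1],
  "grip_force": 30
}}

```text
clock: 1.7
position: [0.5476, 0.0922, 0.1627]
ee_rot: [0.0, 0.73, 0.684, 0.0]
contact_force: [0.1, -1.0, -0.6]
width: 0.0853
gripper_force: 0.0
```

>>> {"api": "jog_arm", "payload": {
  "deltas": [0, 0, 0, 0, 0, -25, 1, 0, 0, 0, 0, 0, -50, 1, 0, 0, 0, 0, 0, -70, 1, 0, 0, 0, 0, 0, -85, 1, 0, 0, 0, 0, 0, -95, 1, 0, 0, 0, 0, 0, -102, 1, 0, 0, 0, 0, 0, -102, 1, 0, 0, 0, 0, 0, -102, 0.5, 0, 0, 0, 0, 0, -102, 0.2, 0, 0, 0, 0, 0, -102, 0.2, 0, 0, 0, 0, 0, -102, 0.2, 0, 0, 0, 0, 0, -102, 0.2, 0, 0, 0, 0, 0, -102, 0.2, 0, 0, 0, 0, 0, -102, 0.2]
}}

```text
clock: 3.1
position: [0.5492, 0.0911, 0.0613]
ee_rot: [0.001, 0.73, 0.683, 0.001]
contact_force: [0.3, 0.2, 6.2]
width: 0.0495
gripper_force: 32.6
```

>>> {"api": "jog_arm", "payload": {
  "deltas": [0, 0, 0, 0, 0, 15, 0.2, 0, 0, 0, 0, 0, 40, 0.2, 0, 0, 3, 0, 20, 50, 0.2, 0, 0, 6, -3, 50, 50, 0.2, 0, 0, 10, -6, 85, 50, 0.2, 0, 0, 10, -9, 115, 50, 0.2, 0, 0, 10, -10, 132, 50, 0.2, 0, 0, 10, -10, 140, 40, 0.2, 0, 0, 10, -10, 140, 20, 0.2, 0, 0, 10, -10, 140, 0, 0.2, 0, 0, 10, -10, 140, -15, 0.2, 0, 0, 10, -10, 140, -25, 0.2, 0, 0, 10, -10, 140, -30, 0.2, 0, 0, 10, -10, 140, -33, 0.2, 0, 0, 10, -10, 140, -33, 0.2]
}}

```text
clock: 4.6
position: [0.5385, 0.2308, 0.0273]
ee_rot: [0.0, 0.668, 0.744, 0.0]
contact_force: [0.4, -0.9, -0.3]
width: 0.0493
gripper_force: 31.9
```

```bash
python3 - <<'E'
from h import *
a=imaging.get_image("top")
a=a[150:240,240:412];cv2.imwrite("pics/topd.png",cv2.resize(a,None,fx=4.6,fy=4.6,interpolation=cv2.INTER_CUBIC))
s=manip.get_state();print(s["position"],s["contact_force"],s["width"])
E
```

```text
[0.53868553 0.23095075 0.02766594] [-0.56613499  0.72222518 -0.42310724] 0.04967831963554519
```

View pics/topd.png

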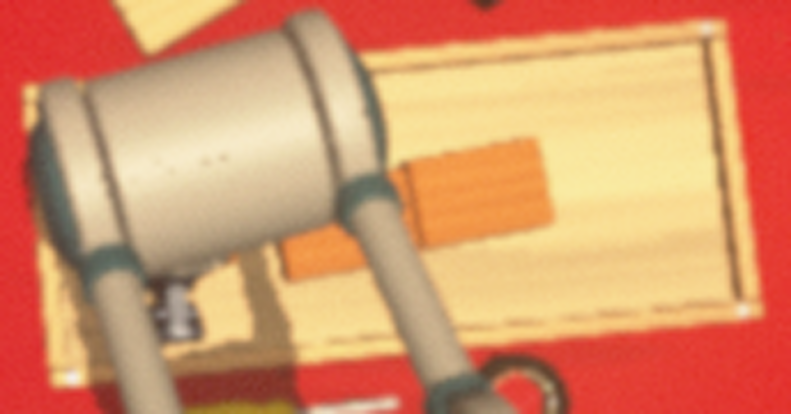

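>>> {"api": "jog_arm", "payload": {
  "deltas": [0, 0, 0, 0, 0, -2, 0.2, 0, 0, 0, 0, 0, -2, 0.2, 0, 0, 0, 0, 0, -2, 0.65, 0, 0, 0, 0, 0, -2, 0.8, 0, 0, 0, 0, 0, -2, 1, 0, 0, 0, 0, 0, -2, 1, 0, 0, 0, 0, 0, 15, 1, 0, 0, 0, 0, 0, 45, 1, 0, 0, 0, 0, 0, 75, 1, 0, 0, 3, 5, -30, 80, 1, 0, 0, 6, 10, -75, 80, 1, 0, 0, 7, 15, -120, 80, 1, 0, 0, 7, 17, -155, 80, 1, 0, 0, 7, 17, -174, 80, 1, 0, 0, 7, 17, -174, 60, 1, 0, 0, 7, 17, -174, 60, 1]
}}

```text
clock: 6.25
position: [0.5536, 0.0562, 0.0857]
ee_rot: [-0.002, 0.622, 0.783, -0.001]
contact_force: [-0.5, -1.1, -0.1]
width: 0.0858
gripper_force: 0.0
```

>>> {"api": "jog_arm", "payload": {
  "deltas": [0, 0, 0, 0, 0, -25, 1, 0, 0, 0, 0, 0, -43, 1, 0, 0, 0, 0, 0, -55, 1, 0, 0, 0, 0, 0, -61, 1, 0, 0, 0, 0, 0, -62, 1, 0, 0, 0, 0, 0, -62, 1, 0, 0, 0, 0, 0, -62, 0.5, 0, 0, 0, 0, 0, -62, 0.2, 0, 0, 0, 0, 0, -62, 0.2, 0, 0, 0, 0, 0, -62, 0.2, 0, 0, 0, 0, 0, -62, 0.2, 0, 0, 0, 0, 0, -62, 0.2, 0, 0, 0, 0, 0, -62, 0.2]
}}

```text
clock: 7.55
position: [0.556, 0.057, 0.0261]
ee_rot: [0.001, 0.621, 0.784, 0.001]
contact_force: [0.4, 1.1, 5.8]
width: 0.0492
gripper_force: 32.7
```

>>> {"api": "jog_arm", "payload": {
  "deltas": [0, 0, 0, 0, 0, 10, 0.2, 0, 0, 0, 0, 0, 25, 0.2, 0, 0, -3, 4, -25, 30, 0.2, 0, 0, -6.5, 8, -52, 30, 0.2, 0, 0, -6.5, 11, -75, 30, 0.2, 0, 0, -6.5, 12, -84, 25, 0.2, 0, 0, -6.5, 12, -84, 15, 0.2, 0, 0, -6.5, 12, -84, 7, 0.2, 0, 0, -6.5, 12, -84, 2, 0.2, 0, 0, -6.5, 12, -84, 1, 0.2, 0, 0, -6.5, 12, -84, 1, 0.2, 0, 0, -6.5, 12, -84, 1, 0.65, 0, 0, -6.5, 12, -84, 1, 0.8, 0, 0, -6.5, 12, -84, 1, 1, 0, 0, -6.5, 12, -84, 1, 1, 0, 0, -6.5, 12, -84, 15, 1, 0, 0, -6.5, 12, -84, 45, 1, 0, 0, -6.5, 12, -84, 61, 1]
}}

```text
clock: 9.35
position: [0.5682, -0.0272, 0.088]
ee_rot: [0.001, 0.665, 0.747, 0.001]
contact_force: [0.5, 0.6, -0.8]
width: 0.0856
gripper_force: 0.0
```

>>> {"api": "jog_arm", "payload": {
  "deltas": [0, 0, 3, -5, 30, 0, 1, 0, 0, 6, -14, 75, 0, 1, 0, 0, 6.5, -24, 120, 0, 1, 0, 0, 6.5, -29, 148, 0, 1, 0, 0, 6.5, -30, 157, 0, 1, 0, 0, 6.5, -30, 157, 0, 1, 0, 0, 6.5, -30, 157, -25, 1, 0, 0, 6.5, -30, 157, -43, 1, 0, 0, 6.5, -30, 157, -55, 1, 0, 0, 6.5, -30, 157, -61, 1, 0, 0, 6.5, -30, 157, -61, 1, 0, 0, 6.5, -30, 157, -61, 1, 0, 0, 6.5, -30, 157, -61, 0.5, 0, 0, 6.5, -30, 157, -61, 0.2, 0, 0, 6.5, -30, 157, -61, 0.2, 0, 0, 6.5, -30, 157, -61, 0.2, 0, 0, 6.5, -30, 157, -61, 0.2, 0, 0, 6.5, -30, 157, -61, 0.2, 0, 0, 6.5, -30, 157, -61, 0.2]
}}

```text
clock: 11.25
position: [0.5379, 0.1302, 0.0261]
ee_rot: [0.001, 0.621, 0.784, 0.001]
contact_force: [-0.6, 0.2, 6.5]
width: 0.0496
gripper_force: 32.6
```

>>> {"api": "jog_arm", "payload": {
  "deltas": [0, 0, 0, 0, 0, 10, 0.2, 0, 0, -3, 5, -8, 20, 0.2, 0, 0, -6.5, 11, -20, 20, 0.2, 0, 0, -6.5, 15, -28, 16, 0.2, 0, 0, -6.5, 15, -28, 8, 0.2, 0, 0, -6.5, 15, -28, 2, 0.2, 0, 0, -6.5, 15, -28, 1, 0.2, 0, 0, -6.5, 15, -28, 1, 0.2, 0, 0, -6.5, 15, -28, 1, 0.65, 0, 0, -6.5, 15, -28, 1, 0.8, 0, 0, -6.5, 15, -28, 1, 1, 0, 0, -6.5, 15, -28, 1, 1, 0, 0, -6.5, 15, -28, 15, 1, 0, 0, -6.5, 15, -28, 45, 1, 0, 0, -6.5, 15, -28, 90, 1, 0, 0, -6.5, 15, -28, 130, 1, 0, 0, -6.5, 15, -28, 150, 1]
}}

```text
clock: 12.95
position: [0.554, 0.1022, 0.1792]
ee_rot: [0.002, 0.665, 0.747, 0.002]
contact_force: [0.2, 0.2, -0.2]
width: 0.0856
gripper_force: 0.0
```

>>> {"api": "jog_arm", "payload": {
  "deltas": [0, 0, 0, -20, 25, 10, 1, 0, 0, 0, -50, 60, 30, 1, 0, 0, 0, -80, 100, 50, 1, 0, 0, 0, -110, 135, 50, 1, 0, 0, 0, -140, 170, 50, 1, 0, 0, 0, -170, 205, 50, 1, 0, 0, 0, -200, 240, 50, 1, 0, 0, 0, -230, 275, 50, 1, 0, 0, 0, -250, 300, 50, 1, 0, 0, 0, -250, 300, 50, 1, 0, 0, 0, -250, 300, 50, 1, 0, 0, 0, -250, 300, 50, 1]
}}

```text
clock: 14.15
position: [0.3028, 0.4013, 0.2253]
ee_rot: [0.0, 0.665, 0.747, -0.0]
contact_force: [0.6, 0.8, -1.0]
width: 0.0855
gripper_force: 0.0
```

```bash
python3 - <<'E'
from h import *
a=imaging.get_image("top")
a=a[150:240,240:412];cv2.imwrite("pics/tope.png",cv2.resize(a,None,fx=4.6,fy=4.6,interpolation=cv2.INTER_CUBIC))
a=imaging.get_image("side")[135:215,230:330];cv2.imwrite("pics/sidee.png",cv2.resize(a,None,fx=7,fy=7,interpolation=cv2.INTER_CUBIC))
E
```

```text
(no output)
```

View pics/tope.png

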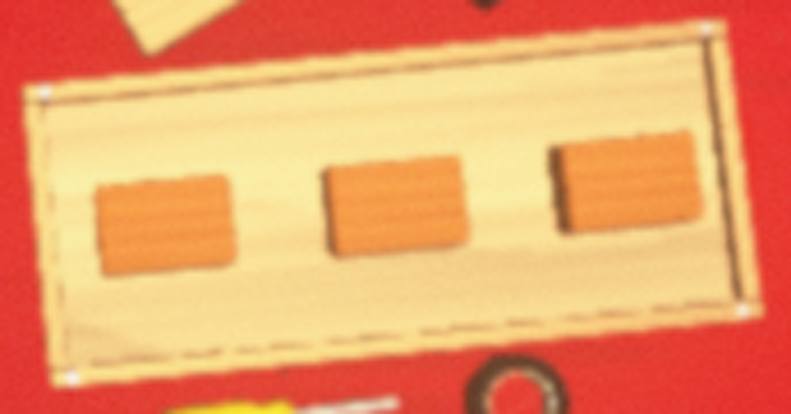

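View pics/sidee.png

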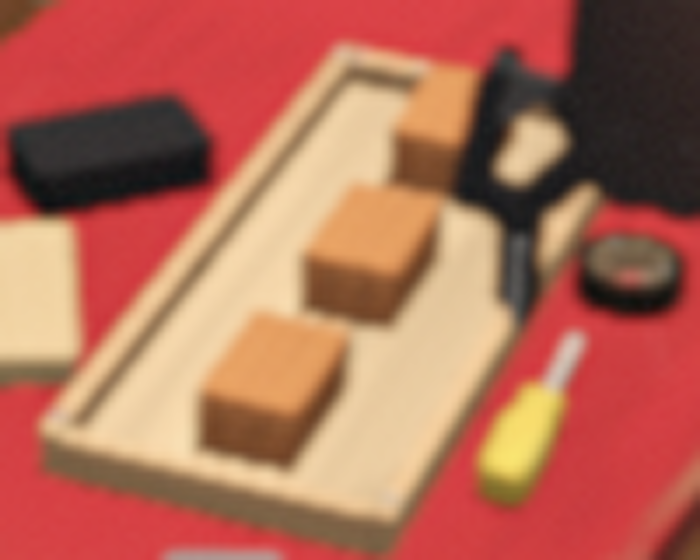

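The top view shows three flat blocks in one row along the tray, centred at crop pixels (166,226), (397,206) and (630,183). The gaps are wide and even. The side view shows all three sitting on the floor, with the gripper well clear above.

```bash
python3 -c "
from rig import manip
print(manip.sign_off())"
```

```text
the job is handed in; nothing more can be done
None
```

The three blocks lie flat in one evenly spaced row along the middle of the tray, about 130 mm between centres, and the job is handed in at about 14 s of the 48 s allowed; sign-off returned no verdict.

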